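Clamp a freshly glued carton

ROBOT

A 6-joint arm with a two-finger parallel gripper is mounted at the origin on the work surface. World frame = base frame: x ahead of the robot, y to its left, z up, the work surface at z = 0. Lengths are in mm, angles in rad, forces in N, time in s.
With the tool pointing down it reaches from about 400 to 925 mm from the base axis. Payload 12.5 kg.
Tool frame: the origin (TCP) lies at the centre of the arm's flange, where the gripper is bolted on; the fingertips stand 190 mm ahead of it and the grasp point (between the pads) lies 171 mm ahead of it; z points along the fingers, y is the line along which they close (so a half turn about z gives the same grasp; the last joint's range is limited). The gripper opens to 95 mm and grips with 3 to 60 N. Pads are 20 mm wide; open, the fingers measure 119 mm over their backs; the gripper's body (75 mm by 180 mm) begins 59 mm behind the grasp point.
Start: joints at [-1.316, 0.491, 1.559, -0, 1.092, -0.106], TCP at [220.658, -584.752, 404.761] pointing down, gripper open.
Joint ranges: [-3.1, 3.1], [-0.84, 2.19], [0.05, 2.79], [-1.13, 4.28], [0.06, 2.93], [-2.69, 2.69]. Speed limits (rad/s): [2.22, 2.22, 2.79, 3.14, 3.14, 3.14].

INTERFACE

Orientations are given as [roll, pitch, yaw] about the fixed x, y, z axes, in that order (R = Rz(yaw) Ry(pitch) Rx(roll)).
In Python, from cell import env, read_camera, search_frame, cut_out gives the robot as it stands. The module is installed in compiled form; this text tells all that it offers.
- The arm moves only by the tool move_arm, never from a script. Its argument "commands" is a list of rows, each a list of 3 entries, a list of its own where there are three numbers: the shift along the world's x, y, z normalised to -1 to 1, where 1 is 0.03 m, then the turn about the world's z normalised to -1 to 1, where 1 is 0.08 rad, then the opening, from -1 (shut) to 1 (fully open), so that 0 is half open. A call has 1 to 20 rows; each row shifts and turns the commanded pose from where the row before left it; what a row does not reach is not made up. A row lasts 1/12 s, in which the tool goes at most 41.7 mm and 7.16 degrees, less where a joint would pass 70% of its speed; a pose out of reach is approached as far as the arm can. A call with a number of a shift or a turn outside -1 to 1 is refused whole. A call with a gripper value outside its range is refused whole. The fingers move at their own pace and stop on an object; the grip force is fixed at half the most. Time passes only in rows, so rows that do not move let the fingers close. It gives the time, the measured TCP pose, the force, the opening and the grip force at its end, in the units of the state.
- env.state(): the state, without advancing time (a new reading comes with each control period).
- read_camera(name): name is "scene" or "top"; returns a dict with "image" (420x560x3 uint8, red, green, blue), "fx", "fy", "cx", "cy" (pixels), "D" ([k1, k2, p1, p2, k3] as OpenCV has them; the pictures are not rectified), "rvec" (rotation vector, rad) and "tvec" (3), from world to camera coordinates, as OpenCV has them. Camera axes: x right, y down, z forward; pixel columns grow to the right and rows downward; lengths in mm; the calibration is good to about 2 mm. A picture is of the moment at which its call begins. There is no depth.
- env.job_done(): hands the job in; it is judged then, once.
Trained networks look in a picture, given as the dict that the camera call returned (one of the last four; its "shot" number tells which), for a name from the list of things; names that differ only in an ending like _2 or _b are one class to them, and where a whole thing is asked for, a point or a joint stands for the part that bears it (a point fixed in the world has none). Each returns a list of dicts, best first, with "confidence" (0 to 1); they miss things now and then, are a little off and sometimes report something else, mostly with a low value. They report only what shows in the picture. A call takes as long as a camera call.
- search_frame(thing, picture): "at" ([column, row] in pixels, amid what is visible of it).
- cut_out(thing, picture): "region" (420x560 bool, what is visible of it) and "at" ([column, row] in pixels, amid what is visible of it).
The state is a dict: "t": time; "joints": joint angles; "qvel": joint speeds; "tau": joint torques, N m; "eef_pos": TCP position; "tcp_rot": TCP orientation; "ft_force": force on the tool from outside, world axes, zero at the start; "moment": the same for the moment, N m; "opening": opening from 0.0 (shut) to 1.0 (fully open); "grip_force": force on a finger pad.
Only numpy, scipy, OpenCV 4.12 (cv2) and the standard library are available. Lean on these libraries where they do the work, as an engineer would, in place of code of your own. Each camera call takes 0.05 s, during which the arm holds its last target. There are 200 camera calls.

TASK

Stand the small glued carton on the bed of the bench clamp, narrow end faces towards the round foot and the end stop, and let go of it. Then pump the clamp's ratchet trigger towards the fixed handle, as often as it takes, until the foot presses the carton against the stop with the foot's spring about half compressed; a spring squeezed almost flat crushes the carton. Finish while still holding the trigger squeezed, not letting go, push only the trigger and never the foot, and leave the other things on the counter where they are.

Things in the scene. Friction and masses are not known exactly. Their poses are not given: they have to be found in the camera images.
- clamp: Bench clamp screwed down, standing elsewhere each run. Origin on the counter under the rod's line, z up. Plywood base 90 (x) x 345 (y), 12 mm high, y -155 to +190. The toothed steel push bar (rod), 26 mm wide, lies along y at x 0, 60 mm above the counter, and advances to +y. Grey housing x +-28, y -140 to -30, 92 mm high. Fixed rubber handle y -143 to -117, sticking out to x -140, 42 to 78 mm above the counter.
- trigger_pivot (a point): Vertical hinge axis of the trigger, at clamp x -30, y -60 mm, 60 mm above the counter; axes as the clamp's.
- trigger_grip (a point): Centre of the trigger's free end: an upright round black post, 20 mm across, 40 to 84 mm above the counter, at the end of a bar 14 mm thick, 90 mm from the pivot, pointing to clamp -x and, released, 0.18 rad to +y (squeezed, 0.18 rad to -y). Open above and below. The handle is on its clamp -y side: 63 mm free at rest, 31 mm when fully squeezed.
- trigger_angle (a joint): Trigger angle (rad): 0 released, 0.36 fully squeezed; grows as the post swings to clamp -y, to the handle (counter-clockwise from above). Spring return, 3 to 4 N at the post. Drives the rod forward 38 mm per rad. A one-way ratchet (6 mm teeth) keeps the rod on the way back: a full pump gains about 12 mm, nothing can be undone; up to 6 mm of a stroke may be idle before a tooth is caught.
- rod (a joint): Advance of the push rod (m), 0 at the start, up to 0.07. It slides with about 3 N of friction.
- foot_spring (a joint): Compression of the foot's spring (m): 0 relaxed, 0.012 flat; 1.2 N per mm. It shows as the gap between the foot and the dark collar on the rod, 12 mm when relaxed. Pushing the loose carton along the bed takes up to about 1.5 mm of it; about 6 mm is wanted at the end.
- foot_face (a point): Centre of the foot's front face, looking to clamp +y; at clamp y +15 mm, 60 mm above the counter at the start; axes as the clamp's.
- foot: Round rubber foot, 40 mm across, 10 mm thick, on the end of the push rod (origin is not a useful point; see point foot_face).
- trigger: Black trigger bar with the upright round post at its end; origin at the pivot.
- stop_face (a point): Centre of the end stop's face, which looks to clamp -y towards the foot; axes as the clamp's. Steel plate 70 mm wide, 14 mm thick, top 92 mm above the counter, fixed 118 to 138 mm along clamp y from its origin, differing from run to run.
- stop: The end stop, fixed to the clamp's base; origin at the lower edge of its face.
- carton_center (a point): Centre of the small glued cardboard carton, 56 (x) x 80 (y) x 80 (z) mm, z up, about 0.25 kg, standing on the counter to the left of the clamp. Gripped across its 56 mm (x). Its narrow end faces (56 x 80 mm) are those at +-y. Half-turn symmetric.
- carton: The same carton; origin at the centre of its underside.
- tape_roll: Bystander: upright-axis roll of clear tape, 92 mm across, 48 mm high.
- mug: Bystander: white mug 80 mm across, 92 mm high.
- flat_parcel: Bystander: flat parcel 160 x 120 x 35 mm.
- tall_parcel: Bystander: tall parcel 100 x 100 x 160 mm.
- bed (a point): Point on the top of the clamp's base, 12 mm above the counter, on the rod's line at clamp y +60 mm, in the space between foot and stop where the carton is to stand; axes as the clamp's.

How it is judged:
By the outcome, as a careful person would: the job done as asked, in the order asked, and still so for the second after the job is handed in, while the arm keeps its last pose, push and grip.
It also fails if it takes over 72 s, if anything falls off the work surface, if the arm or the gripper's body presses on something with over 40 N, if the wrist force passes 120 N, or if a joint passes its speed limit or range.

## Working session

There is one attempt and no reset: what is moved stays moved. The work goes in short steps, Python scripts to look and compute and a tool call to move; the robot and the scene stay as the last step left them, time stands still between calls to the robot, and variables do not carry over. Pictures are saved under pics/ and viewed, at most 10 in all, crops included, and the job is handed in when it is done.

Besides the shell and the picture viewer there is one more tool, called after "Request:" as name(argument=value, ...) on one line, values as JSON. move_arm: Moves the arm, as the interface text tells. Its arguments: {"type":"object","properties":{"commands":{"type":"array","items":{"type":"array"}}},"required":["commands"]}

```bash
mkdir -p pics
cat > h.py <<'E'
import numpy as np, cv2
from cell import env, read_camera, search_frame, cut_out
def K(p): return np.array([[p["fx"],0,p["cx"]],[0,p["fy"],p["cy"]],[0,0,1.]])
def ray(p,uv,z):
    """world point at height z on pixel uv"""
    n=cv2.undistortPoints(np.array([[uv]],float),K(p),np.array(p["D"],float)).ravel()
    R=cv2.Rodrigues(np.array(p["rvec"],float))[0]; t=np.array(p["tvec"],float).ravel()
    c=-R.T@t; d=R.T@np.array([n[0],n[1],1]); return c+d*(z-c[2])/d[2]
def proj(p,X): return cv2.projectPoints(np.array(X,float).reshape(-1,1,3),np.array(p["rvec"],float),np.array(p["tvec"],float),K(p),np.array(p["D"],float))[0].reshape(-1,2)
def save(p,n,box=None,s=1):
    im=p["image"]
    if box: im=im[box[1]:box[3],box[0]:box[2]]
    cv2.imwrite("pics/"+n,cv2.resize(im[:,:,::-1],None,fx=s,fy=s,interpolation=cv2.INTER_CUBIC))
E
python3 - <<'E'
from h import *
T=read_camera("top");S=read_camera("scene")
for n,p in(("top",T),("scene",S)):
    save(p,n+"0.png")
    R=cv2.Rodrigues(np.array(p["rvec"],float))[0];print(n,(-R.T@np.array(p["tvec"]).ravel()).round(),p["fx"])
    for th,z in(("clamp",40),("carton",80),("carton_center",40),("trigger_grip",84),("trigger_pivot",67),("foot_face",60),("stop_face",60),("stop",92),("bed",12),("mug",92),("tape_roll",48),("flat_parcel",35),("tall_parcel",160)):
        for d in search_frame(th,p)[:1]: print(th,np.round(d["at"],1),round(d["confidence"],2),ray(p,d["at"],z).round(1))
print(env.state())
E
```

```text
top [ 353.    8. 1684.] 524.6818942839944
clamp [297.4 171.8] 0.9 [601.6 -52.1  40. ]
carton [177.4 196.9] 0.56 [507.5 316.   80. ]
carton_center [180.6 199.6] 0.61 [503.1 313.3  40. ]
trigger_grip [304.2 196. ] 0.62 [520.6 -73.1  84. ]
trigger_pivot [295.6 174.5] 0.57 [588.9 -45.7  67. ]
foot_face [283.7 173.3] 0.56 [592.7  -8.7  60. ]
stop_face [241.6 171.2] 0.86 [595.7 123.1  60. ]
stop [237.3 175.1] 0.81 [578.5 133.5  92. ]
bed [297.1 176.4] 0.75 [590.9 -52.5  12. ]
mug [415.6 247.8] 0.95 [ 371.6 -413.    92. ]
tape_roll [234.3 225.5] 0.77 [426.  140.9  48. ]
flat_parcel [173.8 140.6] 0.71 [692.  344.5  35. ]
tall_parcel [116.6 189.4] 0.65 [517.  479.2 160. ]
scene [1333.  438.  728.] 388.5801981866242
clamp [246.  234.4] 0.81 [620.4 -34.6  40. ]
carton [375.9 248. ] 0.96 [550.3 313.1  80. ]
carton_center [379.9 248.5] 0.58 [498.8 315.7  40. ]
trigger_grip [256.9 202.3] 0.55 [522.9 -55.5  84. ]
trigger_pivot [246.8 234.4] 0.8 [647.3 -14.2  67. ]
foot_face [452.6 260.8] 0.71 [480.7 497.3  60. ]
stop_face [299.6 247.1] 0.74 [619.1 130.4  60. ]
stop [300.4 250.2] 0.96 [663.  151.9  
[... 190 characters left out ...]
.3 160. ]
{'t': 1.4, 'joints': array([-1.31559836e+00,  4.90907819e-01,  1.55890479e+00,  1.11892548e-05,
        1.09165702e+00, -1.05578352e-01]), 'qvel': array([-2.71189390e-04,  1.42421465e-03,  2.87227042e-04, -2.39753702e-05,
        8.05909502e-04,  6.40752568e-04]), 'tau': array([ 9.43887317e-04, -6.12458754e+01, -2.58419305e+01,  6.93392591e-02,
        4.45570447e-02, -5.24965594e-05]), 'eef_pos': array([ 220.66102981, -584.75487171,  404.7544324 ]), 'tcp_rot': array([3.14146926e+00, 3.09029469e-06, 3.60771156e-01]), 'ft_force': array([-0.07659548, -0.32661226,  0.88385155]), 'moment': array([-0.01968676, -0.01221241, -0.02436032]), 'grip_force': 0.0, 'opening': 0.9994322575090631}
```

View pictures.

Run:
```python
import cv2
a=cv2.imread("pics/top0.png")[110:270,90:340]; cv2.imwrite("pics/top0c.png",cv2.resize(a,None,fx=3.2,fy=3.2,interpolation=cv2.INTER_CUBIC))
a=cv2.imread("pics/scene0.png")[150:350,170:470]; cv2.imwrite("pics/scene0c.png",cv2.resize(a,None,fx=2.6,fy=2.6,interpolation=cv2.INTER_CUBIC))
```

```text
(no output)
```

View pics/top0c.png

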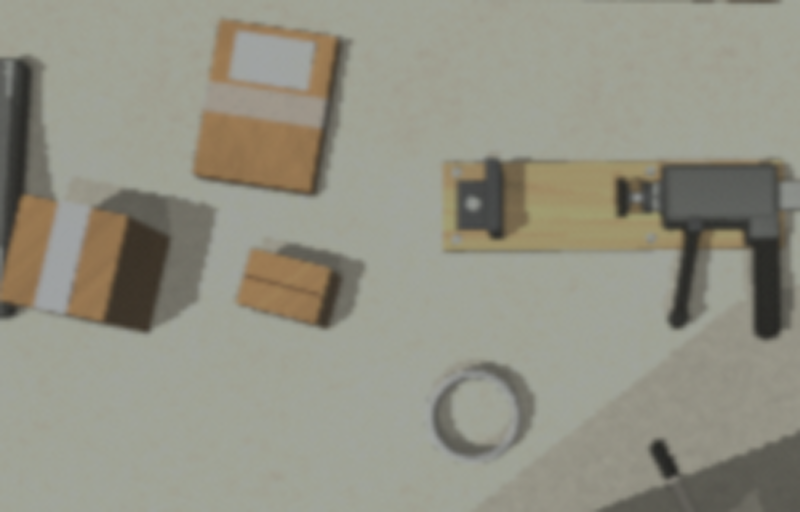

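View pics/scene0c.png

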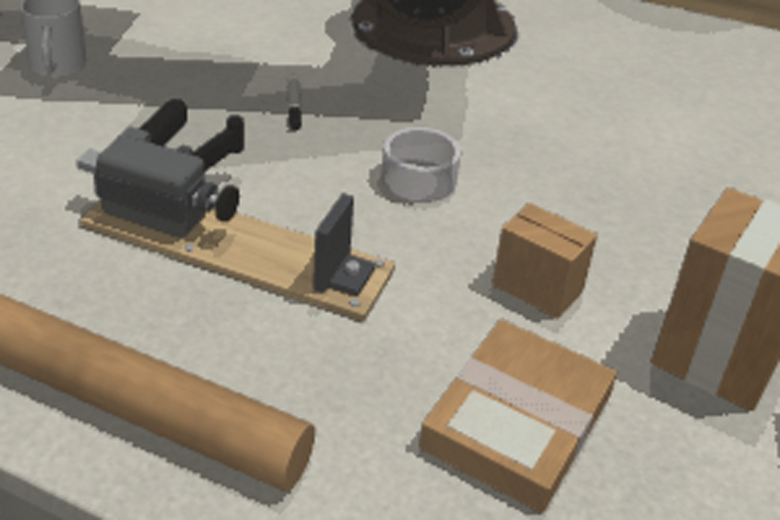

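```bash
cat > fit.py <<'E'
from h import *
from scipy.optimize import least_squares, minimize
p=read_camera("top");S=read_camera("scene")
f=lambda c:[(c[0]+.5)/3.2-.5+90,(c[1]+.5)/3.2-.5+110]
pts=[((443,160),(45,190,12)),((443,251),(-45,190,12)),((662,165),(28,-30,92)),((662,226),(-28,-30,92)),((775,165),(28,-140,92)),((678,320),(-118.6,-43.9,84)),((766,337),(-140,-130,60))]
st=[((501,158),35),((501,237),-35)]
def W(q,P):
    P=np.array(P,float);c,s=np.cos(q[2]),np.sin(q[2]);return np.c_[q[0]+c*P[:,0]-s*P[:,1],q[1]+s*P[:,0]+c*P[:,1],P[:,2]]
def res(q):
    P=[w for _,w in pts]+[(x,q[3],92) for _,x in st]
    return (proj(p,W(q,P))-np.array([f(c) for c,_ in pts+st])).ravel()
r=least_squares(res,[590,-30,0,128],loss="soft_l1",x_scale=[10,10,.1,10]);print("clamp",r.x.round(3));print(r.fun.reshape(-1,2).round(1).tolist())
box=np.array([(x,y,z) for x in(-28,28) for y in(-40,40) for z in(0,80)])
M=[(c,cut_out("carton",c)[0]) for c in(p,S)]
for c,m in M: print(m["at"],m["confidence"],m["region"].sum())
def iou(q):
    t=0
    for c,m in M:
        h=cv2.convexHull(proj(c,W(q,box)).astype(np.float32));k=np.zeros((1680,2240),np.uint8)
        cv2.fillConvexPoly(k,np.round((h+.5)*4-.5).astype(int),1);k=cv2.resize(k.astype(np.float32),(560,420),interpolation=cv2.INTER_AREA)
        g=m["region"].astype(np.float32);t+=np.minimum(k,g).sum()/np.maximum(k,g).sum()
    return -t
for y0 in(-.25,.25):
    b=minimize(iou,[505,315,y0],method="Nelder-Mead",options=dict(initial_simplex=[[505,315,y0],[520,315,y0],[505,330,y0],[505,315,y0+.2]]));print("carton",b.x.round(3),b.fun)
E
python3 fit.py
```

```text
clamp [ 5.97215e+02 -1.82450e+01  3.20000e-02  1.25026e+02]
[[-0.6, 0.9], [-0.7, 0.2], [0.2, 0.1], [0.3, -0.9], [0.7, -0.0], [0.0, -0.5], [-0.0, 1.5], [0.0, 0.3], [-0.0, -1.8]]
[175.9, 197.2] 0.7 528
[379.0, 246.6] 0.79 1212
carton [ 5.03227e+02  3.14238e+02 -2.31000e-01] -1.8505120277404785
carton [ 5.02981e+02  3.14937e+02 -2.38000e-01] -1.8539122343063354
```

Request:
move_arm(commands=[[[0.78, 1, 0], 1, 1], [[0.78, 1, 0], 1, 1], [[0.78, 1, 0], 1, 1], [[0.78, 1, 0], 1, 1], [[0.78, 1, 0], 1, 1], [[0.78, 1, 0], 1, 1], [[0.78, 1, 0], 1, 1], [[0.78, 1, 0], 1, 1], [[0.78, 1, 0], 1, 1], [[0.78, 1, 0], 1, 1], [[0.78, 1, 0], 1, 1], [[0.78, 1, 0], 1, 1], [[0, 1, 0], 0.2, 1], [[0, 1, 0], 0, 1], [[0, 1, 0], 0, 1], [[0, 1, 0], 0, 1], [[0, 1, 0], 0, 1], [[0, 1, 0], 0, 1], [[0, 1, 0], 0, 1], [[0, 1, 0], 0, 1]])

```text
t: 3.27
eef_pos: [501.2, 16.7, 404.9]
tcp_rot: [3.141, -0.0, 1.337]
ft_force: [0.8, -0.8, 0.3]
opening: 1.0
grip_force: 0.0
```

Request:
move_arm(commands=[[[0, 1, 0], 0, 1], [[0, 1, 0], 0, 1], [[0, 1, 0], 0, 1], [[0, 1, 0], 0, 1], [[0, 1, 0], 0, 1], [[0, 1, 0], 0, 1], [[0, 1, 0], 0, 1], [[0, 1, 0], 0, 1], [[0, 1, 0], 0, 1], [[0, 0, 0], 0, 1]])

```text
t: 4.1
eef_pos: [501.1, 289.1, 404.7]
tcp_rot: [3.141, -0.001, 1.34]
ft_force: [0.4, -0.2, -0.5]
opening: 0.997
grip_force: 0.0
```

Request:
move_arm(commands=[[[0.06, 0.86, 0], 0, 1], [[0, 0, -0.6], 0, 1], [[0, 0, -0.8], 0, 1], [[0, 0, -0.8], 0, 1], [[0, 0, -0.8], 0, 1], [[0, 0, 0], 0, 1], [[0, 0, 0], 0, 1]])

```text
t: 4.68
eef_pos: [503.4, 310.8, 314.4]
tcp_rot: [-3.14, 0.001, 1.337]
ft_force: [0.3, -0.2, 0.6]
opening: 1.001
grip_force: 0.0
```

Run:
```python
from h import *
S=read_camera("scene");T=read_camera("top");s=env.state();print(s["eef_pos"],s["tcp_rot"])
W=[(x,y,171+0) for x,y in[(0,0)]]
print("grasp point px",proj(S,[(s["eef_pos"][0],s["eef_pos"][1],80)]))
save(S,"s1.png",(300,130,480,310),3.3)
```

```text
[503.63088086 311.03963115 316.16078342] [ 3.14015272e+00 -1.02994354e-03  1.33665093e+00]
grasp point px [[380.17789904 237.57646471]]
```

View pics/s1.png

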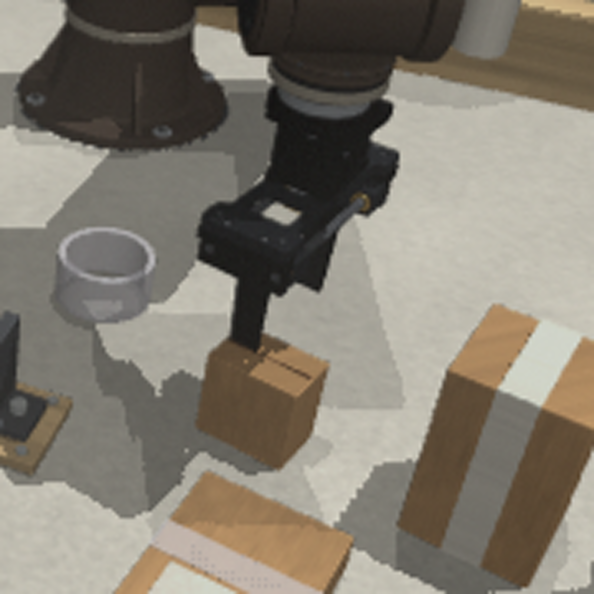

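The near finger (245,340 in the crop) hangs in front of the carton (265,400), well aligned. Descending.

Request:
move_arm(commands=[[[0, 0.1, -0.6], 0, 1], [[0, 0, -0.8], 0, 1], [[0, 0, -0.8], 0, 1], [[0, 0, -0.8], 0, 1], [[0, 0, -0.2], 0, 1], [[0, 0, 0], 0, -1], [[0, 0, 0], 0, -1], [[0, 0, 0], 0, -1], [[0, 0, 0], 0, -1], [[0, 0, 0], 0, -1], [[0, 0, 0], 0, -1], [[0, 0, 0], 0, -1]])

```text
t: 5.78
eef_pos: [503.4, 314.1, 219.4]
tcp_rot: [3.14, -0.001, 1.337]
ft_force: [0.1, -1.0, 5.5]
opening: 0.588
grip_force: 30.0
```

Run:
```python
from h import *
# refine clamp: plywood mask in top view
p=read_camera("top"); im=p["image"].astype(int); s=im[...,0]-im[...,2]
m=(s>45); m[:, :225]=0; m[:,345:]=0; m[:150]=0; m[210:]=0
print(env.state()["eef_pos"],m.sum())
pl=[];e1=[];e2=[]
sf=s.astype(float)
for u in range(230,335):
    r=np.where(m[:,u])[0]
    if len(r)<3: continue
    e1.append((u,r[0]));e2.append((u,r[-1]))
for e,nm in((e1,"far x+45"),(e2,"near x-45")):
    P=np.array([ray(p,x,12) for x in e]);
    for _ in range(4):
        c=np.polyfit(P[:,1],P[:,0],1);d=np.abs(P[:,0]-np.polyval(c,P[:,1]));P=P[d<max(3,np.median(d)*2)]
    print(nm,len(P),c.round(4),"x at y=0,100:",np.polyval(c,[0,100]).round(1))
save(p,"t2.png",(210,120,350,225),5.7)
```

```text
[503.43674389 314.07902528 219.42850996] 1025
far x+45 65 [2.940000e-01 6.147761e+02] x at y=0,100: [614.8 644.2]
near x-45 60 [-3.430000e-02  5.579257e+02] x at y=0,100: [557.9 554.5]
```

View pics/t2.png

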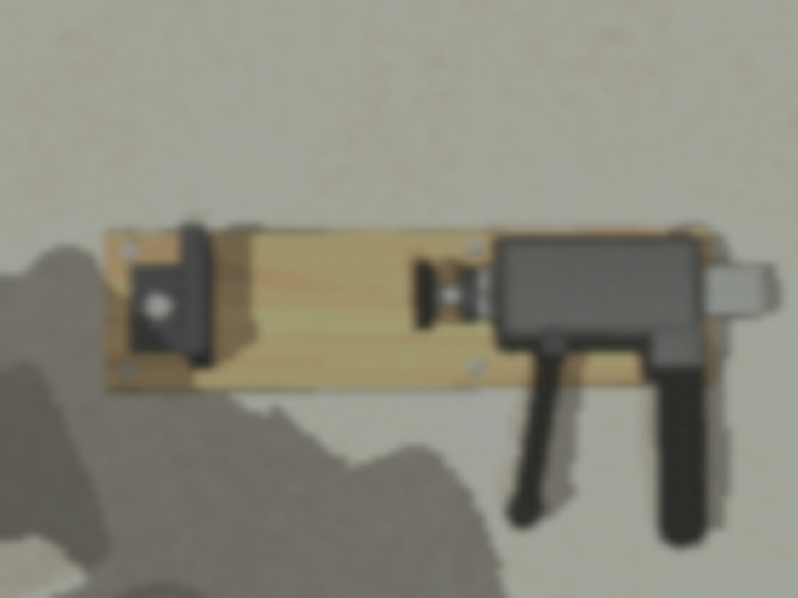

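```bash
cat > fit2.py <<'E'
from h import *
from scipy.optimize import least_squares
p=read_camera("top")
f=lambda c:[(c[0]+.5)/5.7-.5+210,(c[1]+.5)/5.7-.5+120]
pts=[((105,231),(45,190,12)),((105,391),(-45,190,12)),((497,237),(28,-30,92)),((497,347),(-28,-30,92)),((699,237),(28,-140,92)),((523,514),(-118.6,-43.9,84)),((682,545),(-140,-130,60)),((660,387),(-45,-112,12)),((440,231),(45,0,12)),((440,388),(-45,0,12))]
uonly=[0,0,0,0,0,0,0,1,1,1]
st=[((208,225),35),((211,366),-35)]
def W(q,P):
    P=np.array(P,float);c,s=np.cos(q[2]),np.sin(q[2]);return np.c_[q[0]+c*P[:,0]-s*P[:,1],q[1]+s*P[:,0]+c*P[:,1],P[:,2]]
def res(q):
    P=[w for _,w in pts]+[(x,q[3],92) for _,x in st]
    r=(proj(p,W(q,P))-np.array([f(c) for c,_ in pts+st]));r[7:10,0]=0
    return r.ravel()
r=least_squares(res,[590,-30,0,128],loss="soft_l1",x_scale=[10,10,.1,10]);q=r.x;print("clamp",q.round(3));print(r.fun.reshape(-1,2).round(1).tolist())
for n,c,z in(("foot face L",(414,293),72),("foot top",(414,258),60)): 
    w=ray(p,f(c),z);d=w[:2]-q[:2];C,s=np.cos(q[2]),np.sin(q[2]);print(n,w.round(1),"clamp",C*d[0]+s*d[1],-s*d[0]+C*d[1])
print("place",W(q,[(0,15+(q[3]-15)/2,60),(0,60,0),(-118.6,-43.9,0),(-118.6,-76.1,0)]).round(1))
E
python3 fit2.py
```

```text
clamp [ 5.97429e+02 -1.85060e+01  3.40000e-02  1.24917e+02]
[[-0.5, 0.5], [-0.5, 0.2], [-0.0, 0.1], [0.2, -1.1], [0.4, -0.2], [0.4, -0.8], [-0.0, 1.1], [0.0, 0.3], [0.0, 0.2], [0.0, 0.3], [0.2, 0.3], [-0.3, -1.9]]
foot face L [598.   -3.8  72. ] clamp 1.0864048809309863 14.708926724151949
foot top [619.2  -3.3  60. ] clamp 22.316856850323106 14.407015535841307
place [[595.   51.4  60. ]
 [595.4  41.5   0. ]
 [480.4 -66.4   0. ]
 [481.5 -98.6   0. ]]
```

Request:
move_arm(commands=[[[0, 0, 0.5], 0, -1], [[0, 0, 0.8], 0, -1], [[0, 0, 0.9], 0, -1], [[0, 0, 0.9], 0, -1], [[0, 0, 0.9], 0, -1], [[0.3, -0.4, 0.3], 0.3, -1], [[0.3, -0.9, 0], 0.35, -1], [[0.3, -0.95, 0], 0.35, -1], [[0.3, -0.95, 0], 0.35, -1], [[0.3, -0.95, 0], 0.35, -1], [[0.3, -0.95, 0], 0.35, -1], [[0.3, -0.95, 0], 0.35, -1], [[0.3, -0.95, 0], 0.35, -1], [[0.3, -0.95, 0], 0.35, -1], [[0.3, -0.7, 0], 0.25, -1], [[0.05, 0, 0], 0, -1], [[0, 0, 0], 0, -1]])

```text
t: 7.3
eef_pos: [595.0, 53.6, 347.3]
tcp_rot: [-3.141, -0.0, 1.602]
ft_force: [-0.9, 0.6, -2.1]
opening: 0.594
grip_force: 30.0
```

Run:
```python
from h import *
S=read_camera("scene");s=env.state();print(s["eef_pos"],s["tcp_rot"],s["ft_force"],s["opening"])
save(S,"s3.png",(190,130,350,270),4)
b=s["eef_pos"]; z0=b[2]-219.4
for yo in(-40,40):
  print(yo,[((proj(S,[(b[0]+28,b[1]+yo,z0+z)])[0]-[190,130])*4).round() .tolist() for z in(0,80)])
```

```text
[594.61559677  54.54716097 347.32371633] [-3.14058095e+00 -2.54002889e-04  1.60355104e+00] [ 0.27097659 -0.6535503  -1.41700726] 0.5900121412666199
-40 [[281.0, 338.0], [279.0, 234.0]]
40 [[390.0, 373.0], [393.0, 268.0]]
```

View pics/s3.png

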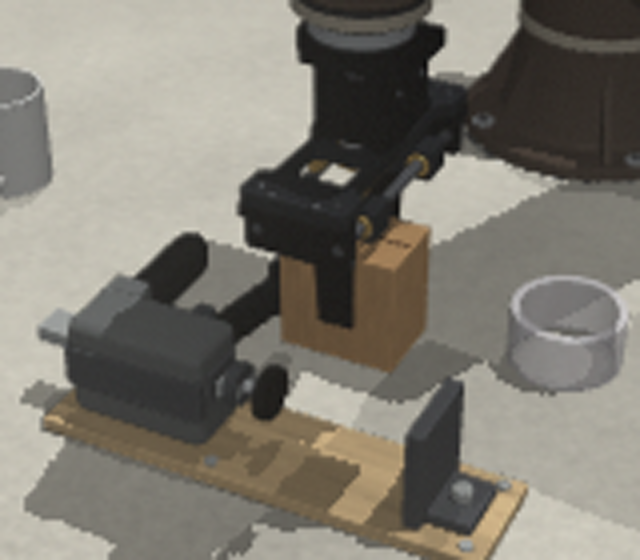

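The held carton's near bottom corners (282,338), (390,370) match the prediction within 1 px; lowering onto the bed.

Request:
move_arm(commands=[[[0, 0, -0.5], 0, -1], [[0, 0, -0.8], 0, -1], [[0, 0, -0.8], 0, -1], [[0, 0, -0.7], 0, -1], [[0, 0, -0.5], 0, -1], [[0, 0, -0.25], 0, -1], [[0, 0, -0.2], 0, -1], [[0, 0, 0], 0, -1], [[0, 0, 0], 0, -1]])

```text
t: 8.1
eef_pos: [594.8, 55.0, 235.8]
tcp_rot: [3.141, -0.0, 1.605]
ft_force: [-0.5, -0.6, -1.7]
opening: 0.588
grip_force: 30.0
```

Request:
move_arm(commands=[[[0, 0, -0.1], 0, -1], [[0, 0, 0], 0, -1], [[0, 0, 0], 0, -1]])

```text
t: 8.35
eef_pos: [594.8, 54.5, 232.8]
tcp_rot: [3.141, 0.0, 1.605]
ft_force: [-0.3, 1.1, -1.4]
opening: 0.591
grip_force: 30.0
```

Request:
move_arm(commands=[[[0, 0, -0.05], 0, -1], [[0, 0, 0], 0, -1], [[0, 0, 0], 0, -1]])

```text
t: 8.6
eef_pos: [594.9, 54.5, 231.4]
tcp_rot: [3.141, 0.0, 1.605]
ft_force: [-0.5, 0.6, 5.5]
opening: 0.588
grip_force: 30.0
```

Request:
move_arm(commands=[[[0, 0, 0], 0, 1], [[0, 0, 0], 0, 1], [[0, 0, 0], 0, 1], [[0, 0, 0], 0, 1], [[0, 0, 0], 0, 1], [[0, 0, 0.4], 0, 1], [[0, 0, 0.8], 0, 1], [[0, 0, 0.9], 0, 1], [[0, 0, 0.9], 0, 1], [[0, 0, 0.3], 0, 1], [[-0.5, -0.4, 0], 0, 0], [[-0.8, -0.6, 0], 0, -1], [[-0.9, -0.7, 0], 0, -1], [[-0.9, -0.7, 0], 0, -1], [[-0.5, -0.4, 0], 0, -1], [[-0.25, -0.15, 0], 0, -1], [[0, 0, 0], 0, -1], [[0, 0, 0], 0, -1], [[0, 0, 0], 0, -1]])

```text
t: 10.18
eef_pos: [480.1, -33.5, 329.9]
tcp_rot: [3.141, 0.0, 1.605]
ft_force: [-0.1, 0.3, 0.5]
opening: 0.427
grip_force: 0.0
```

Run:
```python
from h import *
S=read_camera("scene");s=env.state();print(s["eef_pos"],s["tcp_rot"],s["ft_force"],s["opening"])
save(S,"s4.png",(190,130,350,270),4)
```

```text
[480.11106544 -33.42810119 329.75502214] [3.14094664e+00 8.09550181e-05 1.60555443e+00] [-0.15236207  0.42518646 -0.99518028] 0.38526027211117053
```

View pics/s4.png

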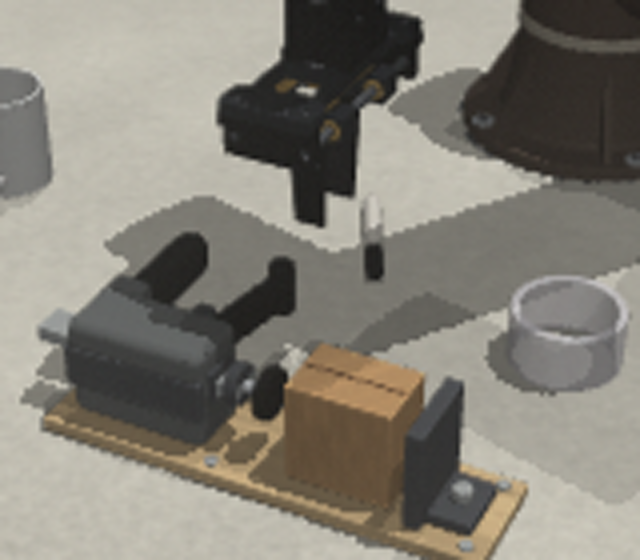

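Carton stands upright between foot (270,390) and stop (430,450). Closing the fingers and descending beside the trigger post.

Request:
move_arm(commands=[[[0, 0, 0], 0, -1], [[0, 0, 0], 0, -1], [[0, 0, 0], 0, -1], [[0, 0, 0], 0, -1], [[0, 0, 0], 0, -1], [[0, 0, -0.5], 0, -1], [[0, 0, -0.8], 0, -1], [[0, 0, -0.8], 0, -1], [[0, 0, -0.6], 0, -1], [[0, 0, -0.35], 0, -1], [[0, 0, 0], 0, -1], [[0, 0, 0], 0, -1]])

```text
t: 11.23
eef_pos: [479.4, -34.0, 238.1]
tcp_rot: [-3.141, -0.0, 1.605]
ft_force: [0.6, -0.2, 0.7]
opening: 0.006
grip_force: 0.0
```

Request:
move_arm(commands=[[[0, -0.15, 0], 0, -1], [[0, -0.15, 0], 0, -1], [[0, 0, 0], 0, -1], [[0, 0, 0], 0, -1]])

```text
t: 11.57
eef_pos: [479.3, -43.3, 238.8]
tcp_rot: [3.14, 0.0, 1.604]
ft_force: [0.1, -0.2, -0.2]
opening: 0.0
grip_force: 0.0
```

Request:
move_arm(commands=[[[0, -0.1, 0], 0, -1], [[0, -0.1, 0], 0, -1], [[0, 0, 0], 0, -1], [[0, 0, 0], 0, -1]])

```text
t: 11.9
eef_pos: [479.2, -49.0, 238.3]
tcp_rot: [-3.142, -0.0, 1.605]
ft_force: [-0.7, 2.3, 1.7]
opening: 0.006
grip_force: 1.3
```

Request:
move_arm(commands=[[[0, -0.1, 0], 0, -1], [[0, -0.1, 0], 0, -1], [[0, 0, 0], 0, -1], [[0, 0, 0], 0, -1]])

```text
t: 12.23
eef_pos: [478.8, -54.9, 238.1]
tcp_rot: [-3.14, -0.001, 1.605]
ft_force: [-3.2, 4.9, 2.7]
opening: 0.006
grip_force: 2.4
```

Request:
move_arm(commands=[[[0, -0.1, 0], 0, -1], [[0, -0.15, 0], 0, -1], [[0, -0.15, 0], 0, -1], [[0, -0.15, 0], 0, -1], [[0, -0.15, 0], 0, -1], [[0, 0, 0], 0, -1], [[0, 0, 0], 0, -1]])

```text
t: 12.82
eef_pos: [478.6, -76.0, 237.9]
tcp_rot: [-3.139, -0.001, 1.605]
ft_force: [-4.9, 5.4, 0.8]
opening: 0.0
grip_force: 2.1
```

Request:
move_arm(commands=[[[0, -0.05, 0], 0, -1], [[0, 0, 0], 0, -1], [[0, 0, 0], 0, -1]])

```text
t: 13.07
eef_pos: [478.7, -77.3, 237.9]
tcp_rot: [-3.139, -0.001, 1.605]
ft_force: [-3.5, 4.6, 1.3]
opening: 0.004
grip_force: 2.4
```

Request:
move_arm(commands=[[[0, -0.05, 0], 0, -1], [[0, 0, 0], 0, -1], [[0, 0, 0], 0, -1]])

```text
t: 13.32
eef_pos: [478.8, -78.7, 237.9]
tcp_rot: [-3.14, -0.001, 1.605]
ft_force: [-3.0, 5.7, 1.1]
opening: 0.008
grip_force: 2.7
```

Request:
move_arm(commands=[[[0, -0.05, 0], 0, -1], [[0, 0, 0], 0, -1], [[0, 0, 0], 0, -1]])

```text
t: 13.57
eef_pos: [478.8, -80.1, 237.9]
tcp_rot: [-3.14, -0.001, 1.605]
ft_force: [-1.5, 6.6, 0.2]
opening: 0.005
grip_force: 3.7
```

Request:
move_arm(commands=[[[0, -0.05, 0], 0, -1], [[0, 0, 0], 0, -1], [[0, 0, 0], 0, -1]])

```text
t: 13.82
eef_pos: [478.8, -80.6, 237.9]
tcp_rot: [-3.14, -0.002, 1.605]
ft_force: [1.1, 20.1, 1.4]
opening: 0.004
grip_force: 10.3
```

```bash
cat > look.py <<'E'
from h import *
import sys
q=[597.4,-18.5,.034]
def W(P):
    P=np.array(P,float);c,s=np.cos(q[2]),np.sin(q[2]);return np.c_[q[0]+c*P[:,0]-s*P[:,1],q[1]+s*P[:,0]+c*P[:,1],P[:,2]]
T=read_camera("top");S=read_camera("scene")
# strip rectified along clamp y, 0.5 mm/px, y -40..130, for several x at given z
ims=[]
ys=np.arange(-170,130,.5)
for p,xs,z in((T,np.arange(-60,60,.5),66),(S,np.arange(-60,60,.5),66)):
    g=W([(x,y,z) for x in xs[::-1] for y in ys])
    uv=proj(p,g).astype(np.float32).reshape(len(xs),len(ys),2)
    ims.append(cv2.remap(p["image"],uv[...,0],uv[...,1],cv2.INTER_CUBIC))
im=np.vstack(ims); cv2.imwrite("pics/%s.png"%sys.argv[1],im[:,:,::-1])
print(env.state()["ft_force"].round(1))
E
python3 look.py r1
```

```text
[ 0.8 20.6  1.3]
```

View pics/r1.png

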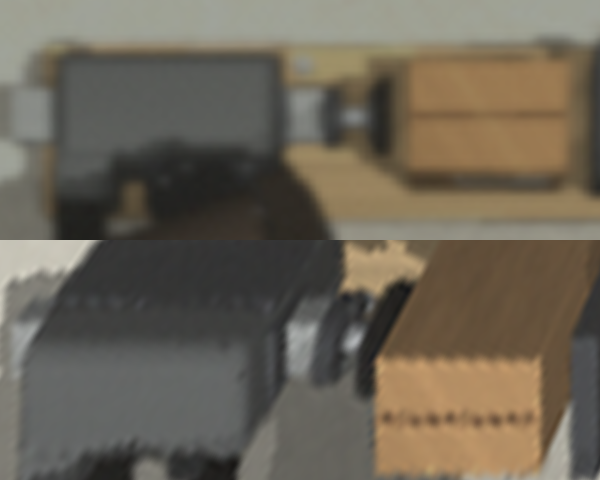

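```bash
cat > prof.py <<'E'
from h import *
import sys
q=[597.4,-18.5,.034]
def W(P):
    P=np.array(P,float);c,s=np.cos(q[2]),np.sin(q[2]);return np.c_[q[0]+c*P[:,0]-s*P[:,1],q[1]+s*P[:,0]+c*P[:,1],P[:,2]]
ys=np.arange(-30,75,.25)
def strip(p,img,x0,x1,z):
    xs=np.arange(x0,x1,.5);uv=proj(p,W([(x,y,z) for x in xs for y in ys])).astype(np.float32).reshape(len(xs),len(ys),2)
    return cv2.remap(img,uv[...,0],uv[...,1],cv2.INTER_CUBIC).astype(float).mean(0)
def edges(g):
    """half-level crossings between alternating local extrema of contrast >25"""
    ext=[];lo=hi=0
    d=None
    for i in range(len(g)):
        if g[i]>g[hi]: hi=i
        if g[i]<g[lo]: lo=i
        if d!=1 and g[i]>g[lo]+25: ext.append(lo);d=1;hi=i
        elif d!=-1 and g[i]<g[hi]-25: ext.append(hi);d=-1;lo=i
    ext.append(hi if d==1 else lo);o=[]
    for a,b in zip(ext,ext[1:]):
        h=(g[a]+g[b])/2;k=[i for i in range(a,b) if (g[i]-h)*(g[i+1]-h)<=0][0]
        o.append((("+" if g[b]>g[a] else "-")+"%.1f"%(ys[k]+.25*(g[k]-h)/(g[k]-g[k+1]))))
    return o
T=read_camera("top")
L=[("now",T["image"])]
if len(sys.argv)>1: L.append(("start",cv2.imread("pics/top0.png")[:,:,::-1].copy()))
for n,im in L:
    for x0,x1 in((-4,4),(4,12)): print(n,x0,edges(strip(T,im,x0,x1,66)[:,0]),)
cv2.imwrite("pics/full_%d.png"%T["shot"],T["image"][:,:,::-1])
s=env.state();print(s["t"],s["eef_pos"].round(1),s["ft_force"].round(1))
E
python3 prof.py 1
```

```text
now -4 ['+-25.3', '--10.7', '+1.5', '-13.5', '+28.6']
now 4 ['+-25.4', '--10.1', '+1.7', '-14.1', '+28.7']
start -4 ['+-26.6', '--19.5', '+-9.8', '-0.8', '+15.1']
start 4 ['+-26.9', '--19.6', '+-9.5', '-2.2', '+14.9']
13.9667 [478.8 -80.6 237.9] [ 0.5 20.5  1.1]
```

Request:
move_arm(commands=[[[0, 0.2, 0], 0, -1], [[0, 0.4, 0], 0, -1], [[0, 0.4, 0], 0, -1], [[0, 0.25, 0], 0, -1], [[0, 0, 0], 0, -1], [[0, 0, 0], 0, -1], [[0, 0, 0], 0, -1]])

```text
t: 14.55
eef_pos: [479.4, -44.6, 238.3]
tcp_rot: [3.141, 0.0, 1.605]
ft_force: [0.2, -0.1, -0.1]
opening: 0.006
grip_force: 0.0
```

```bash
python3 prof.py
```

```text
now -4 ['+-25.3', '--10.5', '+1.2', '-12.9', '+31.4']
now 4 ['+-25.4', '--9.8', '+1.7', '-13.8', '+31.3']
14.6 [479.4 -44.7 238.3] [ 0.  -0.5 -0.4]
```

Request:
move_arm(commands=[[[0, -0.15, 0], 0, -1], [[0, -0.15, 0], 0, -1], [[0, -0.15, 0], 0, -1], [[0, -0.15, 0], 0, -1], [[0, -0.15, 0], 0, -1], [[0, -0.15, 0], 0, -1], [[0, 0, 0], 0, -1], [[0, 0, 0], 0, -1]])

```text
t: 15.27
eef_pos: [478.4, -71.9, 237.9]
tcp_rot: [-3.139, -0.001, 1.604]
ft_force: [-3.6, 6.0, 1.1]
opening: 0.002
grip_force: 2.4
```

Request:
move_arm(commands=[[[0, -0.15, 0], 0, -1], [[0, -0.1, 0], 0, -1], [[0, 0, 0], 0, -1], [[0, 0, 0], 0, -1]])

```text
t: 15.6
eef_pos: [478.6, -79.3, 238.0]
tcp_rot: [-3.139, -0.001, 1.604]
ft_force: [-2.5, 5.4, 1.2]
opening: 0.003
grip_force: 2.7
```

Request:
move_arm(commands=[[[0, -0.05, 0], 0, -1], [[0, 0, 0], 0, -1], [[0, 0, 0], 0, -1]])

```text
t: 15.85
eef_pos: [478.7, -80.3, 238.0]
tcp_rot: [-3.139, -0.002, 1.604]
ft_force: [-1.2, 11.1, -0.5]
opening: 0.005
grip_force: 5.7
```

```bash
python3 prof.py
```

```text
now -4 ['+-25.3', '-0.9', '+12.0', '-23.1', '+37.1']
now 4 ['+-25.5', '-0.9', '+12.3', '-24.6', '+36.9']
15.9 [478.7 -80.3 237.9] [-1.4 11.5  0.1]
```

Request:
move_arm(commands=[[[0, 0.2, 0], 0, -1], [[0, 0.4, 0], 0, -1], [[0, 0.4, 0], 0, -1], [[0, 0.25, 0], 0, -1], [[0, 0, 0], 0, -1], [[0, 0, 0], 0, -1], [[0, 0, 0], 0, -1]])

```text
t: 16.48
eef_pos: [479.4, -43.0, 238.3]
tcp_rot: [3.141, 0.0, 1.605]
ft_force: [0.6, 1.1, 0.4]
opening: 0.004
grip_force: 0.0
```

```bash
python3 prof.py
```

```text
now -4 ['+-25.2', '-1.5', '+12.1', '-22.5', '+37.4']
now 4 ['+-25.4', '-1.7', '+12.3', '-24.5', '+37.1']
16.5333 [479.3 -43.2 238.3] [-0.6 -0.2 -0.5]
```

Request:
move_arm(commands=[[[0, -0.15, 0], 0, -1], [[0, -0.15, 0], 0, -1], [[0, -0.15, 0], 0, -1], [[0, 0, 0], 0, -1], [[0, 0, 0], 0, -1], [[0, 0, 0], 0, -1]])

```text
t: 17.03
eef_pos: [478.5, -56.7, 238.0]
tcp_rot: [-3.139, -0.001, 1.604]
ft_force: [-4.1, 5.0, 1.7]
opening: 0.004
grip_force: 2.6
```

Request:
move_arm(commands=[[[0, -0.1, 0], 0, -1], [[0, -0.1, 0], 0, -1], [[0, 0, 0], 0, -1], [[0, 0, 0], 0, -1], [[0, 0, 0], 0, -1]])

```text
t: 17.45
eef_pos: [478.4, -62.7, 237.9]
tcp_rot: [-3.138, -0.001, 1.604]
ft_force: [-4.8, 5.6, 2.0]
opening: 0.004
grip_force: 2.7
```

```bash
python3 prof.py
```

```text
now -4 ['+-25.3', '-4.1', '+17.0', '-28.5', '+40.9']
now 4 ['+-25.4', '-5.8', '+18.1', '-29.5', '+41.7']
17.5 [478.4 -62.7 238. ] [-4.1  5.4  1.8]
```

Request:
move_arm(commands=[[[0, -0.1, 0], 0, -1], [[0, -0.1, 0], 0, -1], [[0, 0, 0], 0, -1], [[0, 0, 0], 0, -1], [[0, 0, 0], 0, -1]])

```text
t: 17.92
eef_pos: [478.3, -68.6, 237.9]
tcp_rot: [-3.138, -0.001, 1.604]
ft_force: [-4.5, 6.0, 1.4]
opening: 0.003
grip_force: 2.8
```

```bash
python3 prof.py
```

```text
now -4 ['+-25.3', '-8.0', '+19.5', '-31.2', '+43.1']
now 4 ['+-25.3', '-9.5', '+20.5', '-31.5', '+43.2']
17.9667 [478.3 -68.6 237.9] [-4.   6.1  2.1]
```

Request:
move_arm(commands=[[[0, -0.1, 0], 0, -1], [[0, -0.1, 0], 0, -1], [[0, 0, 0], 0, -1], [[0, 0, 0], 0, -1], [[0, 0, 0], 0, -1]])

```text
t: 18.38
eef_pos: [478.3, -74.6, 237.9]
tcp_rot: [-3.138, -0.001, 1.604]
ft_force: [-4.6, 5.0, 1.5]
opening: 0.004
grip_force: 2.8
```

```bash
python3 prof.py
```

```text
now -4 ['+-24.9', '-10.5', '+22.9', '-33.7', '+46.3']
now 4 ['+-24.6', '-11.3', '+23.5', '-34.0', '+46.2']
18.4333 [478.3 -74.6 237.9] [-4.8  5.4  2. ]
```

Request:
move_arm(commands=[[[0, -0.1, 0], 0, -1], [[0, -0.07, 0], 0, -1], [[0, 0, 0], 0, -1], [[0, 0, 0], 0, -1], [[0, 0, 0], 0, -1]])

```text
t: 18.85
eef_pos: [478.5, -79.7, 237.9]
tcp_rot: [-3.139, -0.001, 1.604]
ft_force: [-3.3, 6.1, 0.1]
opening: 0.003
grip_force: 3.0
```

```bash
python3 prof.py; python3 look.py r3
```

```text
now -4 ['+-25.7', '-13.9', '+24.5', '-34.2', '+46.2']
now 4 ['+-25.7', '-13.6', '+24.4', '-34.8', '+46.3']
18.9 [478.6 -79.7 237.9] [-3.8  6.8  0.7]
[-3.3  5.5  0. ]
```

View pics/r3.png

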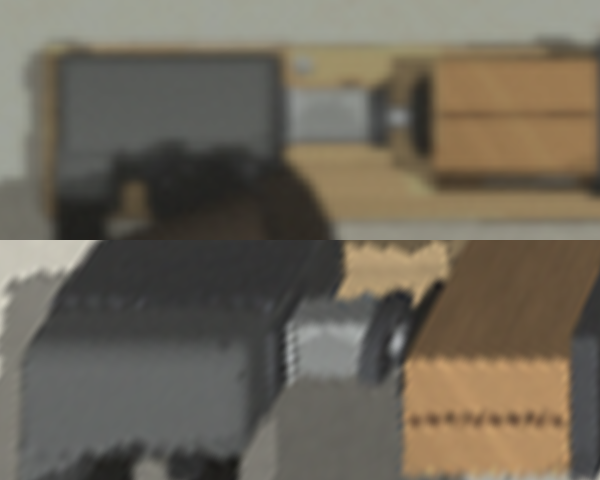

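Carton is now against the stop (foot stayed at 46.2 while the collar advanced) with roughly 3 mm of compression; one more partial stroke is needed.

Request:
move_arm(commands=[[[0, 0.2, 0], 0, -1], [[0, 0.4, 0], 0, -1], [[0, 0.4, 0], 0, -1], [[0, 0.2, 0], 0, -1], [[0, 0, 0], 0, -1], [[0, 0, 0], 0, -1], [[0, 0, 0], 0, -1]])

```text
t: 19.58
eef_pos: [479.4, -43.6, 238.4]
tcp_rot: [3.141, 0.0, 1.605]
ft_force: [0.1, 0.4, -0.4]
opening: 0.01
grip_force: 0.0
```

```bash
python3 prof.py
```

```text
now -4 ['+-24.8', '-11.6', '+23.8', '-34.0', '+46.1']
now 4 ['+-24.8', '-12.8', '+24.3', '-34.6', '+46.3']
19.6333 [479.4 -43.7 238.3] [ 0.1 -0.1 -0.6]
```

Request:
move_arm(commands=[[[0, -0.1, 0], 0, -1], [[0, -0.15, 0], 0, -1], [[0, 0, 0], 0, -1], [[0, 0, 0], 0, -1], [[0, 0, 0], 0, -1]])

```text
t: 20.05
eef_pos: [478.8, -51.3, 238.2]
tcp_rot: [-3.14, -0.001, 1.604]
ft_force: [-1.4, 5.6, 1.9]
opening: 0.002
grip_force: 2.7
```

```bash
python3 prof.py
```

```text
now -4 ['+-25.5', '-13.1', '+24.4', '-34.0', '+46.2']
now 4 ['+-25.6', '-14.0', '+24.7', '-34.7', '+46.3']
20.1 [478.8 -51.3 238.2] [-1.5  5.1  2.8]
```

Request:
move_arm(commands=[[[0, -0.1, 0], 0, -1], [[0, 0, 0], 0, -1], [[0, 0, 0], 0, -1], [[0, 0, 0], 0, -1]])

```text
t: 20.43
eef_pos: [478.5, -54.1, 238.1]
tcp_rot: [-3.139, -0.001, 1.604]
ft_force: [-2.8, 7.3, 3.6]
opening: 0.003
grip_force: 3.4
```

```bash
python3 prof.py
```

```text
now -4 ['+-23.8', '-13.3', '+25.3', '-34.5', '+46.2']
now 4 ['+-23.9', '-15.0', '+25.9', '-35.1', '+46.3']
20.4833 [478.5 -54.1 238.1] [-3.9  7.8  3.2]
```

Request:
move_arm(commands=[[[0, -0.1, 0], 0, -1], [[0, 0, 0], 0, -1], [[0, 0, 0], 0, -1], [[0, 0, 0], 0, -1]])

```text
t: 20.82
eef_pos: [478.3, -57.0, 238.1]
tcp_rot: [-3.138, -0.001, 1.604]
ft_force: [-5.3, 7.6, 3.3]
opening: 0.004
grip_force: 3.8
```

```bash
python3 prof.py; python3 prof.py
```

```text
now -4 ['+-23.2', '-15.9', '+25.9', '-34.8', '+46.2']
now 4 ['+-24.2', '-16.4', '+26.1', '-35.4', '+46.3']
20.8667 [478.3 -57.  238.1] [-5.4  7.5  4.6]
now -4 ['+-23.2', '-15.9', '+25.8', '-34.9', '+46.2']
now 4 ['+-24.1', '-16.4', '+26.0', '-35.4', '+46.3']
20.9167 [478.3 -57.  238.1] [-6.2  7.8  3.5]
```

Request:
move_arm(commands=[[[0, -0.1, 0], 0, -1], [[0, 0, 0], 0, -1], [[0, 0, 0], 0, -1], [[0, 0, 0], 0, -1]])

```text
t: 21.25
eef_pos: [478.2, -60.0, 238.0]
tcp_rot: [-3.138, -0.002, 1.604]
ft_force: [-5.7, 8.3, 3.5]
opening: 0.004
grip_force: 4.0
```

```bash
python3 prof.py; python3 look.py r5
```

```text
now -4 ['+-25.7', '-15.5', '+26.3', '-34.8', '+46.2']
now 4 ['+-25.5', '-16.2', '+26.5', '-35.4', '+46.3']
21.3 [478.2 -59.9 238. ] [-5.8  7.5  3.9]
[-6.2  7.8  3.7]
```

View pics/r5.png

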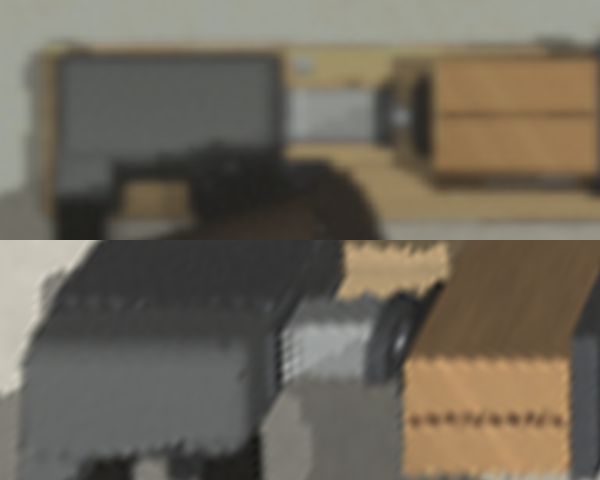

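Run:
```python
import cv2,numpy as np
I={k:cv2.imread(f"pics/{k}.png",0).astype(float) for k in("r1","r3","r5")}
for name,o in(("scene",range(325,376,5)),("top",range(100,131,5))):
  for k,im in I.items():
    out=[]
    for r in o:
        g=cv2.GaussianBlur(im,(1,5),0)[r,290:420]; h=100
        c=[i+(g[i]-h)/(g[i]-g[i+1]) for i in range(len(g)-1) if g[i]>=h>g[i+1]]
        out.append(round((c[0]+290)/2-170,1) if c else None)
    print(name,k,out,np.median([v for v in out if v is not None]))
```

```text
scene r1 [np.float64(-10.7), np.float64(-11.0), np.float64(-11.6), np.float64(-12.1), np.float64(-12.7), np.float64(-13.2), np.float64(-13.5), np.float64(-14.1), np.float64(-14.9), np.float64(-15.6), np.float64(-16.2)] -13.2
scene r3 [np.float64(13.8), np.float64(13.3), np.float64(12.4), np.float64(11.5), np.float64(11.1), np.float64(10.8), np.float64(10.2), np.float64(9.5), np.float64(9.5), np.float64(9.1), np.float64(8.2)] 10.8
scene r5 [np.float64(16.3), np.float64(16.2), np.float64(15.6), np.float64(14.6), np.float64(13.2), np.float64(12.9), np.float64(12.8), np.float64(12.5), np.float64(12.2), np.float64(12.0), np.float64(11.4)] 12.9
top r1 [np.float64(-9.5), np.float64(-10.6), np.float64(-11.4), np.float64(-11.5), np.float64(-11.4), np.float64(-11.1), np.float64(-10.5)] -11.1
top r3 [np.float64(13.9), np.float64(14.0), np.float64(14.1), np.float64(14.2), np.float64(14.5), np.float64(14.2), np.float64(13.6)] 14.1
top r5 [np.float64(16.8), np.float64(16.6), np.float64(16.3), np.float64(16.2), np.float64(16.3), np.float64(16.4), np.float64(16.2)] 16.3
```

```bash
python3 -c "
from cell import env
print(env.job_done())"
```

```text
the job is handed in; nothing more can be done
None
```

The carton stands on the clamp bed, pressed against the stop by the foot. The spring is compressed about 5.5 mm by estimate (individual readings ran from about 4.5 to 7 mm), the arm is still holding the trigger squeezed, and the job was handed in at about 21 s with no verdict shown.

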